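Clamp the telescoping cellar lamp in its dock and hold it drawn out

ROBOT

A 6-joint arm with a two-finger parallel gripper is mounted at the origin on the work surface. World frame = base frame: x ahead of the robot, y to its left, z up, the work surface at z = 0. Lengths are in m, angles in degrees, forces in N, time in s.
With the tool pointing down it reaches from about 0.3 to 0.75 m from the base axis. Payload 8.5 kg.
Tool frame: the origin (TCP) lies at the very end of the fingers, on their centre line; the grasp point (between the pads) lies 19 mm behind it; z points along the fingers, y is the direction in which the jaws open and shut (so a half turn about z gives the same grasp; the last joint's range is limited). The gripper opens to 85 mm and grips with 20 to 120 N. Pads are 22 mm wide; open, the fingers measure 114 mm over their backs; the gripper's body (76 mm by 85 mm) begins 54 mm behind the grasp point. The pads swing forward as they close: fully open they stand 13 mm farther back than shut.
Start: joints at [-82.294, 21.807, 74.336, -0, 83.858, -12.336], TCP at [0.188, -0.517, 0.2] pointing down, gripper open.
Joint ranges: [-178.18, 178.18], [-50.72, 133.34], [12.68, 142.11], [-81.47, 261.47], [9.98, 163.14], [-165.26, 165.26]. Speed limits (degrees/s): [136.94, 136.94, 180, 180, 180, 180].

INTERFACE

Orientations are given as a 3x3 rotation matrix whose columns are the frame's x, y, z axes.
In Python, from rig import env, vision, close_job, spotter gives the robot as it stands. The module is installed in compiled form; this text tells all that it offers.
- The arm moves only by the tool jog_arm, never from a script. Its argument "plan" is a list that holds one entry, the list of rows, each a list of 6 numbers: the shift along the tool's x, y, z in units of 40 mm (1.0 is 40 mm), then the turn, a rotation vector about the tool's x, y, z in units of 0.15 rad (1.0 is 0.15 rad). A call has 1 to 10 rows; each row shifts and turns the commanded pose from where the row before left it, along the tool's axes as they then stand; what a row does not reach is not made up. A row lasts 1/10 s, in which the tool goes at most 50 mm and 8.59 degrees, less where a joint would pass 70% of its speed; a pose out of reach is approached as far as the arm can. A call with a number of a shift or a turn outside -1 to 1 is refused whole. A call with a gripper value outside its range is refused whole. "grip" is the opening, from -1 (shut) to 1 (fully open), set as the call begins (left out, the last holds). The fingers move at their own pace and stop on an object; "squeeze" is the grip in N (left out, the last holds). Time passes only in rows, so rows that do not move let the fingers close. It gives the time, the measured TCP pose, the force and the opening at its end, in the units of the state.
- env.observe(): the state, without advancing time (a new reading comes with each control period).
- vision.get_image(name): name is "scene" or "top" or "wrist"; returns (picture, depth): 480x640x3 uint8, red, green, blue; 480x640 float32, m along the optical axis (not along the pixel's ray), 0 where there is no reading.
- vision.camera_info(name): a dict with "fx", "fy", "cx", "cy" (pixels), "rvec" (rotation vector, rad) and "tvec" (3), from world to camera coordinates, as OpenCV has them. Camera axes: x right, y down, z forward; pixel columns grow to the right and rows downward; lengths in m; the calibration is good to about 2 mm. A picture is of the moment at which its call begins: read the wrist's pose just before it. camera_info takes no time and is no camera call; for the wrist camera it gives the pose at the moment of the call.
- close_job(): hands the job in, once; it reports no verdict.
Trained networks look in the newest picture that a camera, given by its name, has taken for a name from the list of things; names that differ only in an ending like _2 or _b are one class to them, and where a whole thing is asked for, a point or a joint stands for the part that bears it (a point fixed in the world has none). Each returns a list of dicts, best first, with "score" (0 to 1); they miss things now and then, are a little off and sometimes report something else, mostly with a low value. They report only what shows in the picture. A call takes as long as a camera call. They do not tell look-alikes from the thing itself.
- spotter.trace(camera, query): "pixels" (480x640 bool, what is visible of it) and "rect" ([left, top, right, bottom] in pixels, round what is visible of it).
The state is a dict: "time_s": time; "q": joint angles; "qvel": joint speeds; "joint_efforts": joint torques, N m; "position": TCP position; "tool_rot": TCP orientation; "ft_force": force on the tool from outside, world axes, zero at the start; "wrist_torque": the same for the moment, N m; "grip_width": finger opening in m.
Only numpy, scipy, OpenCV 4.12 (cv2) and the standard library are available. Lean on these libraries where they do the work, as an engineer would, in place of code of your own. Each camera call takes 0.05 s, during which the arm holds its last target.

TASK

The telescoping lamp stands loose in its bench dock: swing the dock's toggle clamp over centre so that its fork locks the lamp's foot down. Then squeeze the catch button in the lamp's head, draw the head straight up past the first stop to the second stop, where it is fully out, and finish while holding it there with the button still squeezed, since it slides back when let go. Leave the clamp locked and the foot seated in the dock, and leave the bottle, cup and wooden box alone.

Things in the scene. Friction and masses are not known exactly. Their poses are not given: they have to be found in the camera images.
- dock: Fixed dock on the work surface: dark steel plate 150 x 215 mm, 12 mm thick, with six low lugs that seat the lamp's round foot and, at its +y end, a toggle clamp. Origin: underside of the plate, under the lamp's axis; z up. The clamp's hinge axis is parallel to the dock's x axis. The plate covers x -75 to 75 mm and y -75 to 140 mm in this frame.
- clamp_hinge (a point): Centre of the clamp's hinge axis: 95 mm to +y of the dock's origin, 31 mm above the work surface; its axes are the dock's axes.
- clamp_knob (a point): Centre of the black ball knob (28 mm diameter) on the clamp's handle (10 mm rod), 85 mm from the hinge axis, above the dock's y axis. Open: the handle lies outward (dock +y), 0.27 rad above level, knob 54 mm above the table. Shut: nearly upright, knob 13 mm outward of the hinge, 115 mm high. Pinched along the dock's x axis, the ball turns between the pads as the tool follows the arc.
- fork: The clamp's moving part: fork, handle and knob in one piece; origin on the hinge axis, axes parallel to the dock's when the clamp is open. The two tines, 10 mm thick and 45 mm apart inside, reach 122 mm from the hinge.
- clamp (a joint): Angle of the toggle clamp, rad: 0 open (the steel fork's two tines stand up steeply beside the lamp), grows as the knob swings up and over towards the lamp; 1.15 when the tines lie level on the foot, either side of the sleeve. Over-centre spring: pushes back to open below about 0.33 (12 N at the knob at first), snaps shut by itself beyond; shut, it holds the foot down with about 20 N.
- lamp: Loose telescoping lamp, 0.7 kg: round dark steel foot 96 mm in diameter, 14 mm thick, seated in the dock 12 mm above the table; aluminium sleeve 34 mm in diameter, top 124 mm above the foot's underside; white light tubes inside; black head on top. Origin: centre of the foot's underside; z up along the lamp. Its yaw in the dock varies; the button is on its +y side.
- column (a joint): How far the head is drawn up out of the sleeve, m: 0 fully in, 0.05 the first stop (the catch drops in there if the button is let out), 0.10 the second stop, a hard end of travel with no catch: let go there, it slides back to the first stop. A return spring and the weight pull it back with 7 to 9 N. With the button out the catch blocks it at 0.
- head: The black head on the inner tube, 30 (x) x 38 (y) x 42 (z) mm; origin at the centre of its underside, 128 mm above the lamp's origin when fully in (140 mm above the work surface); axes parallel to the lamp's.
- head_grip (a point): Middle of the head, 21 mm above its underside: the point to grip. Closing the fingers along the lamp's y axis, one pad on the button and one on the plain face across from it (43 mm apart, 39 mm with the button in), squeezes the button.
- button_face (a point): Centre of the button's outer face: a grey plate 22 mm wide and 28 mm tall on the +y side of the head, standing 5 mm proud.
- button (a joint): How far the button is squeezed in, m: 0 out, 0.004 fully in (2 N to start, about 5 N fully in); the catch is free beyond about 0.003.
- bottle: Standing green wine bottle, 74 mm diameter, 290 mm tall, origin at the centre of its underside. Bystander.
- cup: Steel tasting cup, 76 mm across the rim, 75 mm tall, origin at the centre of its underside. Bystander.
- stopper_box: Closed wooden box 90 x 130 x 60 mm, origin at the centre of its underside. Bystander.
Not all that is in view belongs to the job. What is shaped like the lamp but purple or yellow is not meant.

How it is judged:
By the outcome, as a careful person would: the job done as asked, in the order asked, and still so for the second after the job is handed in, while the arm keeps its last pose, push and grip.
It also fails if it takes over 51 s, if anything falls off the work surface, if the arm or the gripper's body presses on something with over 40 N, if the wrist force passes 120 N, or if a joint passes its speed limit or range.

## Working session

There is one attempt and no reset: what is moved stays moved. The work goes in short steps, Python scripts to look and compute and a tool call to move; the robot and the scene stay as the last step left them, time stands still between calls to the robot, and variables do not carry over. Pictures are saved under pics/ and viewed, and the job is handed in when it is done.

Besides the shell and the picture viewer there is one more tool, called after "Call:" as a command line: name --argument value ..., lists and objects as JSON in quotes. jog_arm: Moves the arm, as the interface text tells. Its arguments: {"type":"object","properties":{"plan":{"type":"array"},"grip":{"type":"number"},"squeeze":{"type":"number"}},"required":["plan"]}

```bash
mkdir -p pics; ls; python3 - <<'E'
from rig import env, vision
import cv2
for n in ("scene","top"):
    im,d=vision.get_image(n)
    cv2.imwrite(f"pics/{n}0.png",im[:,:,::-1])
    print(n,vision.camera_info(n))
print(env.observe())
E
```

```text
pics
scene {'fx': 453.174314603744, 'fy': 453.174314603744, 'cx': 316.2769288376257, 'cy': 237.36213583968416, 'rvec': array([ 1.21868045,  2.42053986, -0.84033173]), 'tvec': array([ 0.4166034 , -0.26037407,  1.71368037])}
top {'fx': 595.2748734409937, 'fy': 595.2748734409937, 'cx': 317.0481887874273, 'cy': 244.05163956238354, 'rvec': array([ 2.18795326, -2.12901173,  0.14507802]), 'tvec': array([-0.09632425,  0.59812998,  1.67386573])}
{'time_s': 0.1, 'q': array([-8.22920791e+01,  2.18368535e+01,  7.43781023e+01, -3.02131865e-04,
        8.38566082e+01, -1.23356613e+01]), 'qvel': array([ 0.04909577, -0.09343506, -0.02891669, -0.02443736,  0.12430553,
        0.02155264]), 'joint_efforts': array([ 2.76467777e-03, -4.49220121e+01, -2.31659228e+01, -1.86529160e-04,
        3.58456215e-03,  2.04259095e-05]), 'position': array([ 0.18846227, -0.51639818,  0.19968972]), 'tool_rot': array([[ 9.39432019e-01,  3.42735252e-01, -1.72718917e-04],
       [ 3.42735195e-01, -9.39431241e-01,  1.23703767e-03],
       [ 2.61718871e-04, -1.22130965e-03, -9.99999220e-01]]), 'ft_force': array([0.84550963, 0.01022728, 0.52172361]), 'wrist_torque': array([-0.02502437, -0.01389334,  0.02080758]), 'grip_width': 0.0856714882541856}
```

View pics/scene0.png

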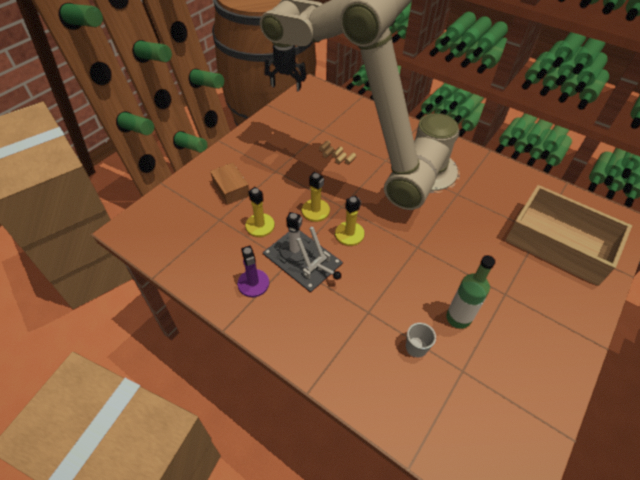

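View pics/top0.png

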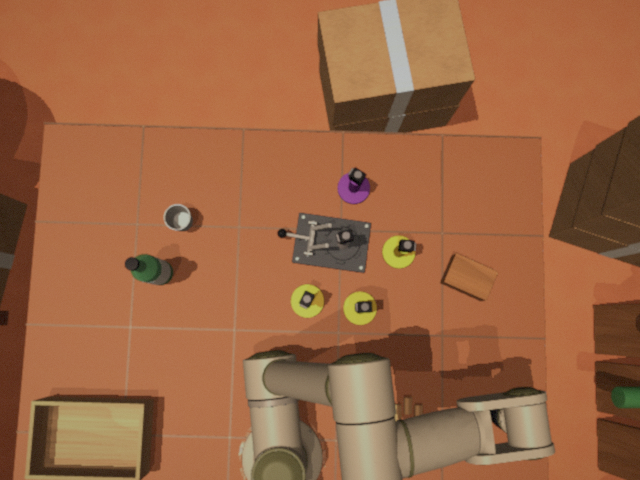

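Candidates in the top view: a grey lamp with a dark foot in the dock (345,238), a purple one (354,185), and yellow ones (399,250), (360,308) and (307,300). The grey one in the dock fits: it has a dark foot and an aluminium sleeve, and the clamp is beside it. I'll confirm that in an enlarged crop.

```bash
cat > h.py <<'E'
import numpy as np, cv2
from rig import env, vision, spotter
def cam(n):
    c=vision.camera_info(n); R=cv2.Rodrigues(np.array(c['rvec']))[0]; return c,R,np.array(c['tvec'])
def unproj(n,u,v,d,C=None):
    c,R,t=C or cam(n); u=np.asarray(u,float);v=np.asarray(v,float);d=np.asarray(d,float)
    p=np.stack([(u-c['cx'])/c['fx']*d,(v-c['cy'])/c['fy']*d,d],-1)
    return (p-t)@R
def proj(n,P,C=None):
    c,R,t=C or cam(n); p=np.atleast_2d(P)@R.T+t
    return np.stack([p[:,0]/p[:,2]*c['fx']+c['cx'],p[:,1]/p[:,2]*c['fy']+c['cy']],-1)
def atz(n,u,v,z,C=None):
    c,R,t=C or cam(n); o=-R.T@t; r=R.T@np.array([(u-c['cx'])/c['fx'],(v-c['cy'])/c['fy'],1]); return o+r*(z-o[2])/r[2]
E
python3 - <<'E'
from h import *
im,d=vision.get_image("top")
a=im[195:285,265:385]; b=cv2.resize(a,None,fx=6,fy=6,interpolation=cv2.INTER_CUBIC)
cv2.imwrite("pics/topc.png",b[:,:,::-1])
np.save("td.npy",d);np.save("ti.npy",im)
for q in ("clamp_knob","dock","fork","lamp","head","button_face"):
    for r in spotter.trace("top",q)[:5]:
        m=r['pixels']&(d>0); v,u=np.nonzero(m)
        P=unproj("top",u,v,d[v,u]); print(q,round(r['score'],2),np.round(r['rect']),np.median(P,0).round(4),P.max(0).round(3))
im,d=vision.get_image("scene")
a=im[195:300,220:360]; b=cv2.resize(a,None,fx=5,fy=5,interpolation=cv2.INTER_CUBIC)
cv2.imwrite("pics/scenec.png",b[:,:,::-1])
for q in ("clamp_knob","dock","fork","lamp","head","button_face"):
    for r in spotter.trace("scene",q)[:5]:
        m=r['pixels']&(d>0); v,u=np.nonzero(m)
        P=unproj("scene",u,v,d[v,u]); print(q,round(r['score'],2),np.round(r['rect']),np.median(P,0).round(4),P.max(0).round(3))
E
```

```text
clamp_knob 0.56 [277. 222. 331. 252.] [ 0.6214 -0.0648  0.0576] [0.664 0.032 0.152]
clamp_knob 0.31 [440. 256. 504. 301.] [ 0.5149 -0.5138  0.0595] [ 0.582 -0.441  0.073]
dock 0.83 [281. 215. 371. 275.] [ 0.6125 -0.0954  0.0139] [0.695 0.032 0.152]
dock 0.66 [334. 231. 357. 243.] [ 0.603  -0.1521  0.1813] [ 0.643 -0.13   0.194]
dock 0.54 [276. 225. 332. 253.] [ 0.6213 -0.0623  0.0588] [0.653 0.032 0.152]
dock 0.54 [162. 205. 195. 230.] [0.6667 0.3265 0.0317] [0.697 0.373 0.085]
fork 0.74 [279. 226. 332. 248.] [ 0.6214 -0.063   0.0591] [0.664 0.032 0.152]
fork 0.19 [442. 254. 499. 301.] [ 0.5148 -0.5121  0.0597] [ 0.582 -0.441  0.073]
lamp 0.83 [339. 164. 370. 204.] [ 0.7647 -0.1792  0.0173] [ 0.818 -0.137  0.18 ]
lamp 0.8 [342. 291. 378. 325.] [ 0.4197 -0.2036  0.0161] [ 0.468 -0.162  0.18 ]
lamp 0.7 [383. 237. 416. 273.] [ 0.5792 -0.3108  0.0171] [ 0.636 -0.273  0.18 ]
lamp 0.65 [329. 228. 360. 262.] [ 0.5972 -0.1516  0.0289] [ 0.652 -0.109  0.194]
lamp 0.64 [290. 286. 324. 318.] [ 0.4355 -0.0573  0.0161] [ 0.484 -0.009  0.181]
head 0.69 [336. 230. 355. 249.] [ 0.603  -0.1523  0.181
[... 785 characters left out ...]
.7882 -0.1707  0.0158] [ 0.827 -0.133  0.174]
lamp 0.66 [247. 186. 274. 237.] [ 0.6015 -0.3076  0.0167] [ 0.641 -0.269  0.174]
lamp 0.62 [278. 210. 310. 262.] [ 0.6222 -0.1456  0.04  ] [ 0.663 -0.084  0.187]
head 0.79 [287. 212. 307. 226.] [ 0.6174 -0.1466  0.1742] [ 0.629 -0.127  0.187]
head 0.73 [344. 197. 361. 211.] [ 0.4486 -0.049   0.1597] [ 0.466 -0.034  0.174]
head 0.67 [248. 185. 266. 207.] [ 0.5974 -0.3093  0.1624] [ 0.609 -0.296  0.174]
head 0.63 [241. 245. 258. 263.] [ 0.784  -0.1748  0.1642] [ 0.8   -0.156  0.174]
head 0.44 [305. 172. 324. 189.] [ 0.435  -0.2022  0.1595] [ 0.443 -0.182  0.175]
button_face 0.52 [244. 260. 254. 266.] [ 0.7908 -0.1625  0.1524] [ 0.798 -0.156  0.163]
```

View pics/topc.png

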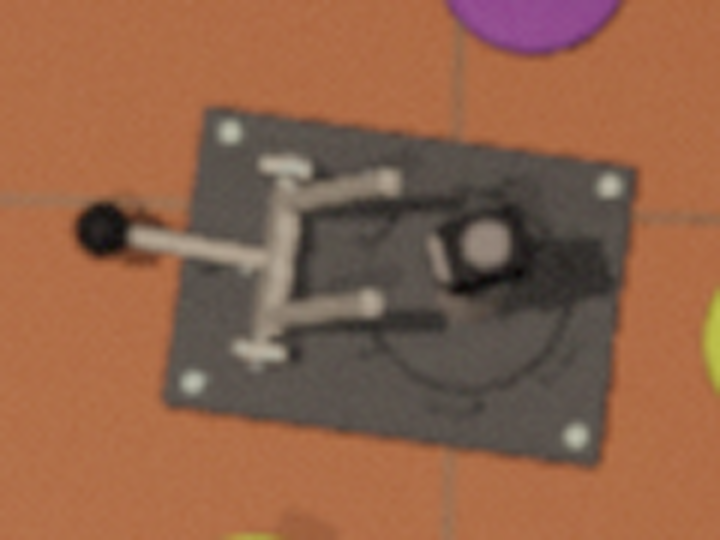

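View pics/scenec.png

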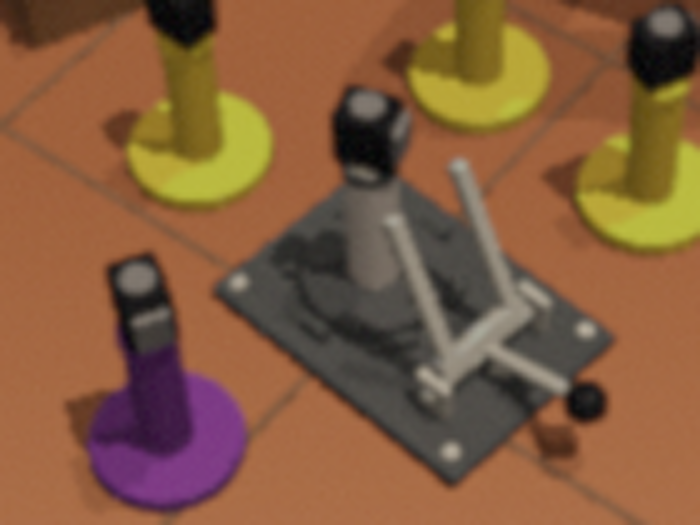

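```bash
cat > m.py <<'E'
from h import *
C=cam("top"); f=lambda x,y:(265+(x+.5)/6-.5,195+(y+.5)/6-.5)
c=[atz("top",*f(*p),0.012,C) for p in [(207,107),(637,170),(600,467),(165,402)]]
c=np.array(c);print(c.round(4)); 
print("sides",[np.linalg.norm(c[i]-c[(i+1)%4]).round(4) for i in range(4)])
y=(c[0]-c[1])+(c[3]-c[2]); y/=np.linalg.norm(y); x=np.array([y[1],-y[0],0])
ctr=c.mean(0); o=ctr-y*0.0325; print("top: y",y.round(4),"yaw",np.degrees(np.arctan2(-y[0],y[1])),"origin",o.round(4))
print("hinge",(o+y*.095).round(4),"knob exp",(o+y*(.095+.085*np.cos(.27))).round(4))
print("knob px @.054",atz("top",*f(103,228),.054,C).round(4))
print("head disc @.185",atz("top",*f(488,243),.187,C).round(4))
S=cam("scene"); g=lambda x,y:(220+(x+.5)/5-.5,195+(y+.5)/5-.5)
c=np.array([atz("scene",*g(*p),0.012,S) for p in [(452,486),(215,290),(380,180),(615,340)]])
print(c.round(4),[np.linalg.norm(c[i]-c[(i+1)%4]).round(4) for i in range(4)])
print("knob scene",atz("scene",*g(587,400),.054,S).round(4),"head",atz("scene",*g(368,105),.187,S).round(4))
d=np.load("td.npy"); print("disc depth P",[unproj("top",346+i,235+j,d[235+j,346+i],C).round(3) for i in(-1,0,1) for j in (-1,0,1)])
E
python3 m.py
```

```text
[[ 0.6962 -0.0248  0.012 ]
 [ 0.6709 -0.2361  0.012 ]
 [ 0.5247 -0.2204  0.012 ]
 [ 0.5505 -0.0089  0.012 ]]
sides [np.float64(0.2128), np.float64(0.147), np.float64(0.2131), np.float64(0.1466)]
top: y [0.12   0.9928 0.    ] yaw -6.893470037694553 origin [ 0.6067 -0.1548  0.012 ]
hinge [ 0.6181 -0.0605  0.012 ] knob exp [0.6279 0.0208 0.012 ]
knob px @.054 [0.6288 0.0218 0.054 ]
head disc @.185 [ 0.6074 -0.1545  0.187 ]
[[ 0.7036 -0.0222  0.012 ]
 [ 0.6772 -0.2313  0.012 ]
 [ 0.5426 -0.2029  0.012 ]
 [ 0.5567 -0.0043  0.012 ]] [np.float64(0.2108), np.float64(0.1376), np.float64(0.1991), np.float64(0.1479)]
knob scene [0.6286 0.022  0.054 ] head [ 0.6125 -0.1507  0.187 ]
disc depth P [array([ 0.61 , -0.152,  0.189]), array([ 0.607, -0.152,  0.194]), array([ 0.606, -0.152,  0.183]), array([ 0.611, -0.155,  0.184]), array([ 0.608, -0.155,  0.184]), array([ 0.605, -0.155,  0.186]), array([ 0.611, -0.158,  0.183]), array([ 0.608, -0.157,  0.186]), array([ 0.605, -0.157,  0.187])]
```

The crop confirms it: grey sleeve on a dark foot in the dock at crop pixel (488,243), with its button facing the clamp. The knob from both cameras agrees with the dock model to 1 mm. Next I turn and rise, then go over the knob.

Call:
jog_arm --plan '[[[0,0,-0.25,0,0,-1],[0,0,-0.25,0,0,-1],[0,0,-0.25,0,0,-1],[0,0,-0.25,0,0,-1],[0,0,-0.25,0,0,-1],[0,0,-0.25,0,0,-1],[0,0,-0.25,0,0,-1],[0,0,0,0,0,-0.34]]]' --grip 1 --squeeze 40

```text
time_s: 1.6
position: [0.1886, -0.5171, 0.2716]
tool_rot: [[0.115, 0.993, 0.0], [0.993, -0.115, -0.002], [-0.002, 0.001, -1.0]]
ft_force: [0.1, 0.6, 0.2]
grip_width: 0.0853
```

```bash
cat > rel.py <<'E'
import sys
from h import *
def rel(t,yaw=None):
    s=env.observe(); R=s['tool_rot']; d=R.T@(np.array(t)-s['position'])
    print("t",s['time_s'],"pos",s['position'].round(4),"q",s['q'].round(1),"F",s['ft_force'].round(1),"w",round(s['grip_width'],4))
    print("xyaw",np.degrees(np.arctan2(R[1,0],R[0,0])).round(2),"zax",R[:,2].round(3))
    print("shift units",(d/0.04).round(2))
if __name__=="__main__": rel([float(a) for a in sys.argv[1:4]])
E
python3 rel.py 0.628 0.021 0.25
```

```text
t 1.6 pos [ 0.1886 -0.5171  0.2716] q [-82.3  19.5  66.1   0.   94.2 -75.7] F [0.1 0.6 0.2] w 0.0853
xyaw 83.41 zax [ 0.    -0.002 -1.   ]
shift units [14.63  9.37  0.51]
```

Call:
jog_arm --plan '[[[0.8,0.52,0,0,0,0],[0.8,0.52,0,0,0,0],[0.8,0.52,0,0,0,0],[0.8,0.52,0,0,0,0],[0.8,0.52,0,0,0,0],[0.8,0.52,0,0,0,0],[0.8,0.52,0,0,0,0],[0.8,0.52,0,0,0,0],[0.8,0.52,0,0,0,0],[0.8,0.52,0,0,0,0]]]'

```text
time_s: 2.6
position: [0.4341, -0.2225, 0.2704]
tool_rot: [[0.12, 0.993, 0.0], [0.993, -0.12, -0.0], [-0.0, 0.0, -1.0]]
ft_force: [0.6, 0.3, 0.1]
grip_width: 0.0852
```

Call:
jog_arm --plan '[[[0.8,0.52,0,0,0,0],[0.8,0.52,0,0,0,0],[0.8,0.52,0,0,0,0],[0.8,0.52,0,0,0,0],[0.8,0.52,0,0,0,0],[0.8,0.52,0,0,0,0],[0.8,0.52,0,0,0,0],[0.8,0.52,0,0,0,0],[0,0,0,0,0,0]]]'

```text
time_s: 3.5
position: [0.6307, 0.0137, 0.269]
tool_rot: [[0.116, 0.993, -0.001], [0.993, -0.116, 0.001], [0.001, -0.001, -1.0]]
ft_force: [-1.1, -0.5, -0.6]
grip_width: 0.0855
```

```bash
python3 - <<'E'
from h import *
from rel import rel
rel([0.628,0.021,0.15])
C=cam("wrist")
im,d=vision.get_image("wrist"); cv2.imwrite("pics/w1.png",im[:,:,::-1]); np.save("wd.npy",d)
import pickle; pickle.dump(C,open("wc.pkl","wb"))
print("cam pos",(-C[1].T@C[2]).round(3), C[0]['fx'])
print(proj("wrist",[[.628,.021,.054],[.607,-.1545,.182]],C))
E
```

```text
t 3.5 pos [0.6307 0.0137 0.269 ] q [-9.5 28.6 52.   0.  99.5 -2.9] F [-1.1 -0.5 -0.6] w 0.0855
xyaw 83.36 zax [-0.001  0.001 -1.   ]
shift units [ 0.17 -0.09  2.98]
cam pos [0.641 0.092 0.442] 352.18005238762464
[[314.15201262 196.02839519]
 [312.70760976 412.07577781]]
```

View pics/w1.png

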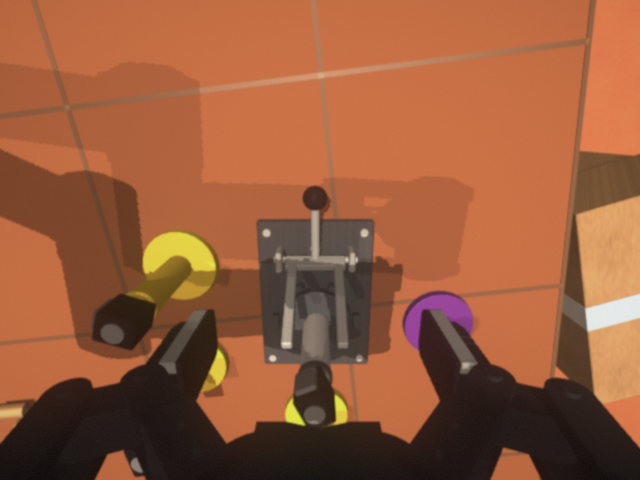

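The knob shows at (315,198), 2 px from the prediction. The lamp stands between the tines, with its head at (315,400). Descending straddling the knob.

Call:
jog_arm --plan '[[[0.16,-0.06,0.8,0,0,0],[0,0,0.8,0,0,0],[0,0,0.8,0,0,0],[0,0,0.8,0,0,0],[0,0,0.8,0,0,0],[0,0,0.8,0,0,0],[0,0,0.6,0,0,0],[0,0,0.5,0,0,0],[0,0,0,0,0,0]]]'

```text
time_s: 4.45
position: [0.6256, 0.0162, 0.032]
tool_rot: [[0.121, 0.993, -0.005], [0.993, -0.121, 0.001], [0.0, -0.005, -1.0]]
ft_force: [-0.6, -0.6, 0.2]
grip_width: 0.0854
```

```bash
python3 - <<'E'
from h import *
from rel import rel
rel([0.6285,0.020,0.034])
C=cam("wrist")
im,d=vision.get_image("wrist"); cv2.imwrite("pics/w2.png",im[:,:,::-1])
print(proj("wrist",[[.6285,.020,.054]],C))
im,d=vision.get_image("scene"); cv2.imwrite("pics/s2.png",cv2.resize(im[180:300,220:380],None,fx=5,fy=5)[:,:,::-1])
E
```

```text
t 4.45 pos [0.6256 0.0162 0.032 ] q [-9.3 38.3 74.5 -0.  67.5 -2.4] F [-0.6 -0.6  0.2] w 0.0854
xyaw 83.06 zax [-0.005  0.001 -1.   ]
shift units [ 0.1   0.06 -0.05]
[[321.32194154 294.40451863]]
```

View pics/w2.png

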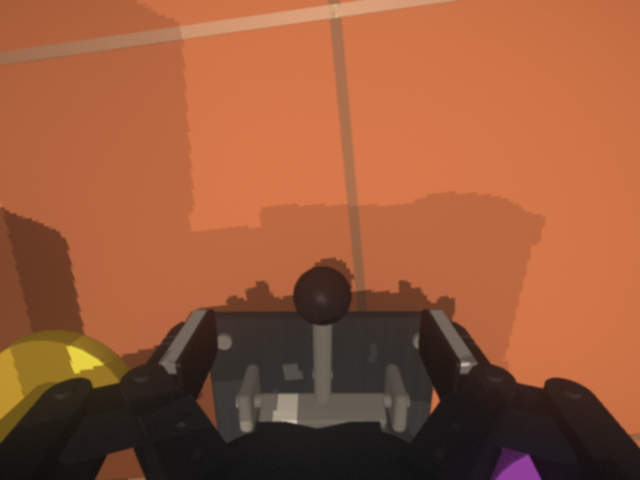

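View pics/s2.png

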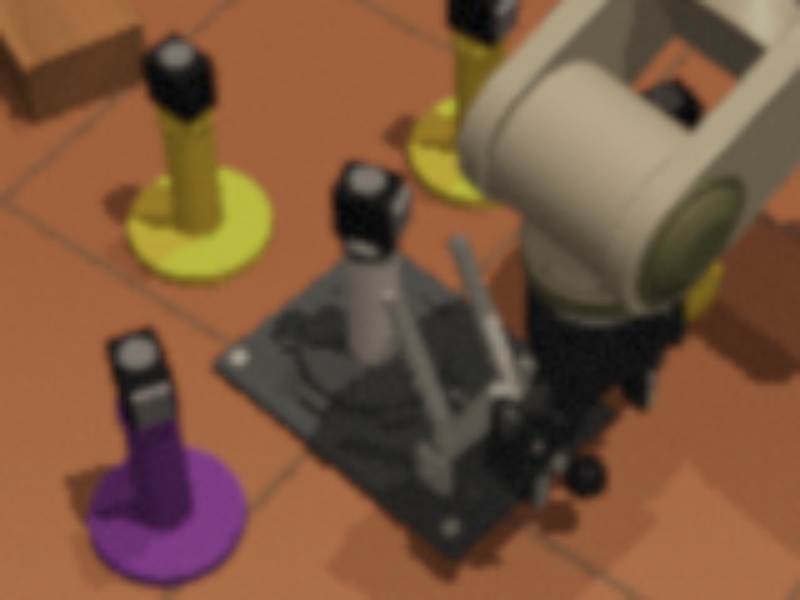

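Call:
jog_arm --plan '[[[0.1,0.06,0,0,0,0],[0,0,0,0,0,0]]]'

```text
time_s: 4.75
position: [0.6313, 0.0209, 0.0356]
tool_rot: [[0.12, 0.993, 0.003], [0.993, -0.12, -0.0], [0.0, 0.003, -1.0]]
ft_force: [-0.5, -0.4, 0.7]
grip_width: 0.0855
```

Call:
jog_arm --plan '[[[0,0,0,0,0,0],[0,0,0,0,0,0],[0,0,0,0,0,0],[0,0,0,0,0,0],[0,0,0,0,0,0],[0,0,0,0,0,0],[0,0,0,0,0,0],[0,0,0,0,0,0]]]' --grip -1 --squeeze 45

```text
time_s: 5.55
position: [0.6309, 0.0207, 0.0361]
tool_rot: [[0.12, 0.993, 0.002], [0.993, -0.12, -0.0], [-0.0, 0.002, -1.0]]
ft_force: [-4.0, 1.3, 11.7]
grip_width: -0.0
```

```bash
python3 - <<'E'
from h import *
from rel import rel
rel([0.6285,0.020,0.034])
C=cam("wrist")
im,d=vision.get_image("wrist"); cv2.imwrite("pics/w3.png",im[:,:,::-1])
# arc in tool units (x=dock y, z=-up)
th=np.linspace(0,1.15,13); y=.085*np.cos(.27+th); z=.085*np.sin(.27+th)
print(np.c_[th,y,z].round(4)); print(np.c_[np.diff(y)/.04,-np.diff(z)/.04].round(2))
E
```

```text
t 5.55 pos [0.6309 0.0207 0.0361] q [-8.8 38.3 73.7  0.  67.9 -2. ] F [-4.   1.3 11.7] w -0.0
xyaw 83.13 zax [ 0.002 -0.    -1.   ]
shift units [-0.03 -0.06  0.05]
[[0.     0.0819 0.0227]
 [0.0958 0.0794 0.0304]
 [0.1917 0.0761 0.0379]
 [0.2875 0.0721 0.045 ]
 [0.3833 0.0675 0.0517]
 [0.4792 0.0622 0.0579]
 [0.575  0.0564 0.0636]
 [0.6708 0.0501 0.0687]
 [0.7667 0.0433 0.0732]
 [0.8625 0.0361 0.077 ]
 [0.9583 0.0285 0.0801]
 [1.0542 0.0208 0.0824]
 [1.15   0.0128 0.084 ]]
[[-0.06 -0.19]
 [-0.08 -0.19]
 [-0.1  -0.18]
 [-0.12 -0.17]
 [-0.13 -0.16]
 [-0.15 -0.14]
 [-0.16 -0.13]
 [-0.17 -0.11]
 [-0.18 -0.1 ]
 [-0.19 -0.08]
 [-0.19 -0.06]
 [-0.2  -0.04]]
```

View pics/w3.png

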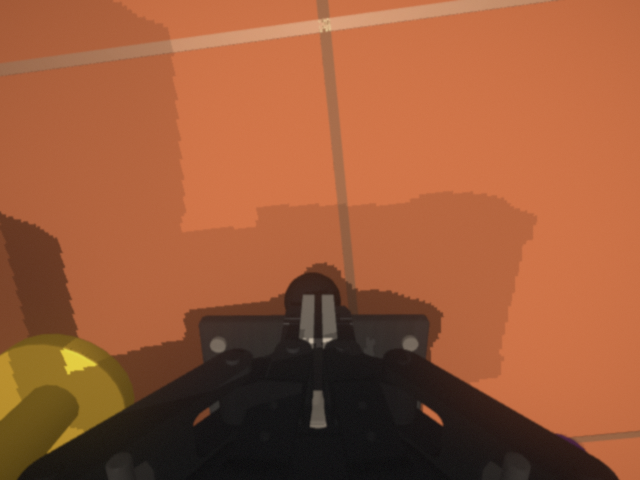

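```bash
python3 - <<'E'
from h import *
s=env.observe();C=cam("wrist")
im,d=vision.get_image("wrist")
P=unproj("wrist",*np.meshgrid(np.arange(640),np.arange(480)),d,C)
for v in range(270,350,6): print(v,[ (P[v,u].round(3).tolist()) for u in (300,310,318,328)])
print(proj("wrist",[s['position'],s['position']-.019*s['tool_rot'][:,2],[.6285,.02,.054]],C))
im,d=vision.get_image("scene"); cv2.imwrite("pics/s3.png",cv2.resize(im[200:300,280:400],None,fx=6,fy=6,interpolation=cv2.INTER_CUBIC)[:,:,::-1])
print(proj("scene",[s['position'],[.6285,.02,.054]]))
im,d=vision.get_image("top"); cv2.imwrite("pics/t3.png",cv2.resize(im[195:285,265:385],None,fx=6,fy=6,interpolation=cv2.INTER_CUBIC)[:,:,::-1])
E
```

```text
270 [[0.619, 0.014, -0.001], [0.626, 0.013, -0.001], [0.631, 0.012, -0.002], [0.637, 0.012, -0.002]]
276 [[0.624, 0.033, 0.053], [0.629, 0.033, 0.055], [0.633, 0.032, 0.054], [0.637, 0.008, -0.001]]
282 [[0.624, 0.032, 0.058], [0.629, 0.032, 0.058], [0.633, 0.031, 0.058], [0.637, 0.029, 0.056]]
288 [[0.624, 0.03, 0.06], [0.629, 0.03, 0.061], [0.633, 0.03, 0.061], [0.637, 0.028, 0.059]]
294 [[0.624, 0.028, 0.063], [0.629, 0.031, 0.07], [0.633, 0.031, 0.07], [0.637, 0.031, 0.071]]
300 [[0.624, 0.026, 0.064], [0.629, 0.031, 0.076], [0.633, 0.031, 0.075], [0.637, 0.03, 0.075]]
306 [[0.625, 0.028, 0.073], [0.629, 0.031, 0.081], [0.633, 0.031, 0.08], [0.637, 0.03, 0.081]]
312 [[0.625, 0.028, 0.079], [0.63, 0.032, 0.086], [0.633, 0.03, 0.085], [0.637, 0.031, 0.086]]
318 [[0.625, 0.027, 0.083], [0.63, 0.031, 0.09], [0.633, 0.031, 0.09], [0.636, 0.03, 0.09]]
324 [[0.626, 0.032, 0.095], [0.63, 0.032, 0.095], [0.633, 0.031, 0.094], [0.636, 0.03, 0.095]]
330 [[0.626, 0.032, 0.099], [0.63, 0.031, 0.099], [0.633, 0.031, 0.1], [0.636, 0.03, 0.098]]
336 [[0.626, 0.032, 0.103], [0.63, 0.031, 0.103], [0.633, 0.031, 0.103], [0.636, 0.03, 0.103]]
342 [[0.627, 0.032, 0.107], [0.63, 0.03, 0.104], [0.632, 0.029, 0.104], [0.636, 0.032, 0.108]]
348 [[0.627, 0.033, 0.111], [0.63, 0.032, 0.111], [0.632, 0.028, 0.105], [0.636, 0.031, 0.11]]
[[316.66789001 282.84409569]
 [316.55919638 299.28799203]
 [311.92078437 300.1079617 ]]
[[335.95765983 278.22769848]
 [336.46658604 274.23765536]]
```

View pics/s3.png

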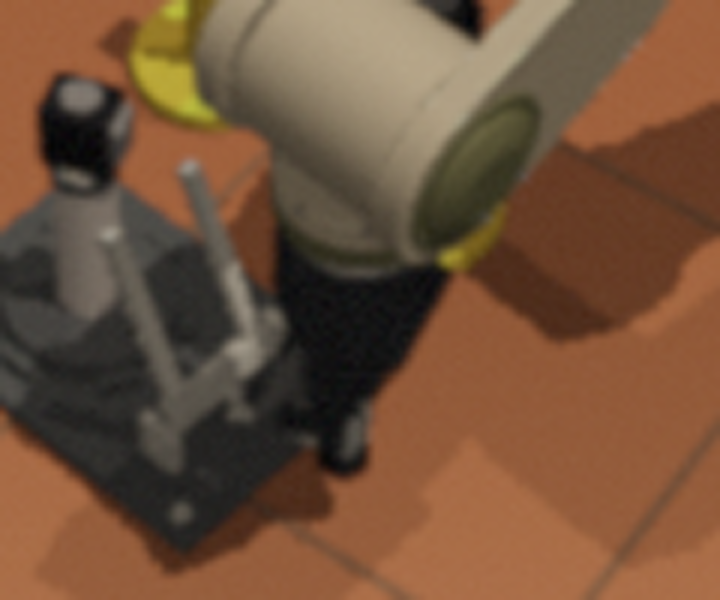

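View pics/t3.png

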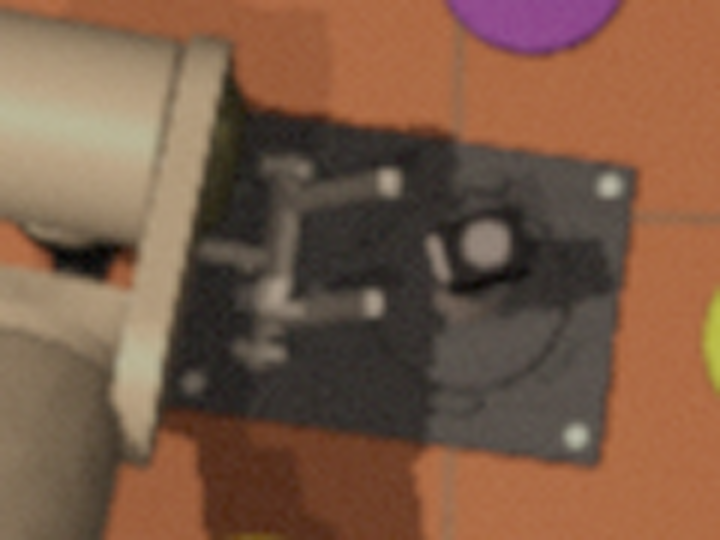

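```bash
python3 - <<'E'
from h import *
im=cv2.imread("pics/w3.png"); cv2.imwrite("pics/w3c.png",cv2.resize(im[250:370,250:390],None,fx=5,fy=5,interpolation=cv2.INTER_CUBIC))
E
```

```text
(no output)
```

View pics/w3c.png

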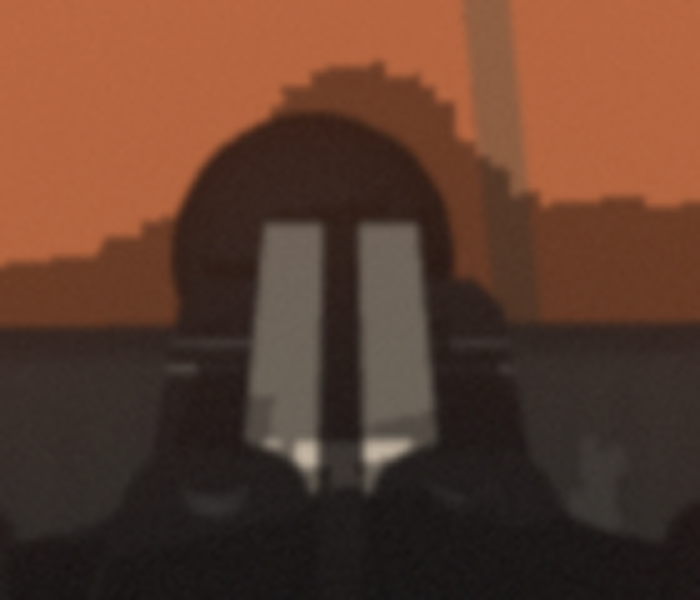

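Call:
jog_arm --plan '[[[0,0,0,0,0,0],[0,0,0,0,0,0],[0,0,0,0,0,0],[0,0,0,0,0,0],[0,0,0,0,0,0]]]' --grip 1

```text
time_s: 6.25
position: [0.6301, 0.0207, 0.0339]
tool_rot: [[0.12, 0.993, -0.001], [0.993, -0.12, 0.0], [0.0, -0.001, -1.0]]
ft_force: [0.4, 0.1, -0.4]
grip_width: 0.0722
```

```bash
python3 - <<'E'
from h import *
s=env.observe();C=cam("wrist");print(s['time_s'],s['position'].round(4),s['ft_force'].round(1),s['grip_width'])
im,d=vision.get_image("wrist")
P=unproj("wrist",*np.meshgrid(np.arange(640),np.arange(480)),d,C)
cv2.imwrite("pics/w4.png",im[:,:,::-1])
for v in range(300,380,8): print(v,[ (P[v,u].round(3).tolist()) for u in (185,195,205,440,450)])
for v in range(270,360,8): print(v,[ (P[v,u].round(3).tolist()) for u in (305,315,325)])
E
```

```text
6.25 [0.6301 0.0207 0.0339] [ 0.4  0.1 -0.4] 0.0721863306658498
300 [[0.541, 0.003, -0.001], [0.548, 0.003, 0.0], [0.554, 0.001, -0.001], [0.707, -0.017, -0.001], [0.714, -0.018, -0.002]]
308 [[0.54, -0.003, -0.001], [0.546, -0.004, -0.001], [0.552, -0.005, -0.003], [0.707, -0.023, -0.001], [0.713, -0.023, -0.0]]
316 [[0.538, -0.008, -0.0], [0.545, -0.009, -0.001], [0.586, 0.032, 0.079], [0.707, -0.029, -0.001], [0.713, -0.03, -0.001]]
324 [[0.536, -0.015, -0.002], [0.585, 0.034, 0.088], [0.591, 0.036, 0.093], [0.679, 0.021, 0.086], [0.714, -0.036, -0.002]]
332 [[0.582, 0.032, 0.091], [0.586, 0.032, 0.091], [0.592, 0.035, 0.097], [0.677, 0.021, 0.091], [0.681, 0.021, 0.092]]
340 [[0.584, 0.033, 0.097], [0.59, 0.036, 0.103], [0.594, 0.035, 0.103], [0.673, 0.026, 0.103], [0.679, 0.021, 0.097]]
348 [[0.586, 0.032, 0.102], [0.64, 0.099, 0.207], [0.595, 0.035, 0.108], [0.672, 0.026, 0.108], [0.677, 0.022, 0.102]]
356 [[0.591, 0.037, 0.113], [0.592, 0.034, 0.11], [0.596, 0.034, 0.11], [0.671, 0.025, 0.11], [0.673, 0.027, 0.113]]
364 [[0.593, 0.037, 0.118], [0.592, 0.032, 0.111], [0.595, 0.
[... 354 characters left out ...]
1, 0.031, 0.06], [0.635, 0.03, 0.058]]
294 [[0.626, 0.029, 0.063], [0.63, 0.029, 0.063], [0.635, 0.028, 0.062]]
302 [[0.626, 0.026, 0.064], [0.63, 0.026, 0.066], [0.635, 0.025, 0.064]]
310 [[0.625, 0.022, 0.065], [0.63, 0.022, 0.065], [0.634, 0.021, 0.066]]
318 [[0.625, 0.018, 0.066], [0.629, 0.019, 0.067], [0.634, 0.017, 0.065]]
326 [[0.624, 0.014, 0.064], [0.629, 0.014, 0.065], [0.633, 0.012, 0.064]]
334 [[0.622, 0.0, 0.05], [0.627, 0.002, 0.053], [0.63, -0.026, 0.011]]
342 [[0.621, -0.006, 0.048], [0.626, -0.005, 0.051], [0.63, -0.025, 0.02]]
350 [[0.62, -0.012, 0.045], [0.626, -0.01, 0.05], [0.629, -0.029, 0.023]]
358 [[0.615, -0.043, 0.01], [0.625, -0.016, 0.048], [0.628, -0.044, 0.01]]
```

View pics/w4.png

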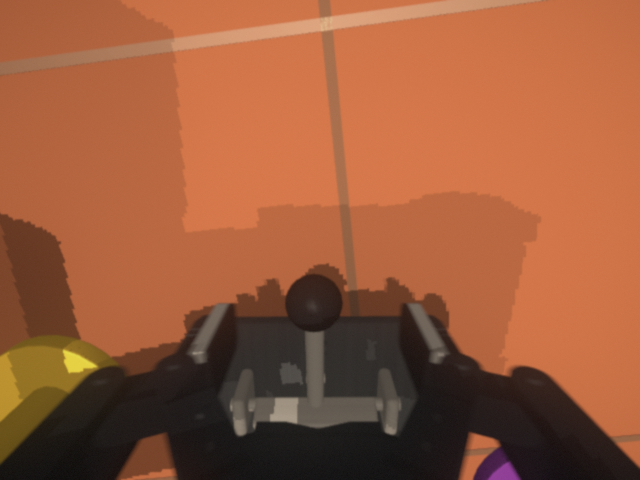

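The reported TCP is at z=0.034, yet the wrist depth puts the real fingertips at z≈0.067 when shut and ≈0.078 when open. They also closed to 0 on top of the ball with 11.7 N upward. So the real fingertips sit about 31 mm behind the reported TCP. I'll lower by that amount and check the force and picture before closing.

Call:
jog_arm --plan '[[[0,0,0.25,0,0,0],[0,0,0.25,0,0,0],[0,0,0.25,0,0,0],[0,0,0,0,0,0]]]'

```text
time_s: 6.7
position: [0.6293, 0.0208, 0.002]
tool_rot: [[0.12, 0.993, -0.004], [0.993, -0.12, 0.001], [0.0, -0.004, -1.0]]
ft_force: [0.4, -0.7, -0.4]
grip_width: 0.0857
```

```bash
python3 - <<'E'
from h import *
s=env.observe();C=cam("wrist");print(s['time_s'],s['position'].round(4),s['ft_force'].round(1),s['grip_width'])
im,d=vision.get_image("wrist")
P=unproj("wrist",*np.meshgrid(np.arange(640),np.arange(480)),d,C)
cv2.imwrite("pics/w5.png",im[:,:,::-1])
for u in (190,200,208,430,440):
    c=[(v,P[v,u].round(3).tolist()) for v in range(280,360) if P[v,u][2]>.02][:2]; print(u,c)
print(proj("wrist",[[.6285,.02,.054]],C))
E
```

```text
6.7 [0.6293 0.0208 0.002 ] [ 0.4 -0.7 -0.4] 0.08566797563045647
190 [(293, [0.64, 0.099, 0.175]), (315, [0.582, 0.036, 0.053])]
200 [(309, [0.584, 0.036, 0.049]), (310, [0.585, 0.037, 0.051])]
208 [(309, [0.588, 0.036, 0.05]), (310, [0.588, 0.036, 0.051])]
430 [(309, [0.676, 0.026, 0.049]), (310, [0.676, 0.025, 0.049])]
440 [(309, [0.679, 0.026, 0.05]), (310, [0.679, 0.025, 0.05])]
[[314.11989837 339.85195564]]
```

View pics/w5.png

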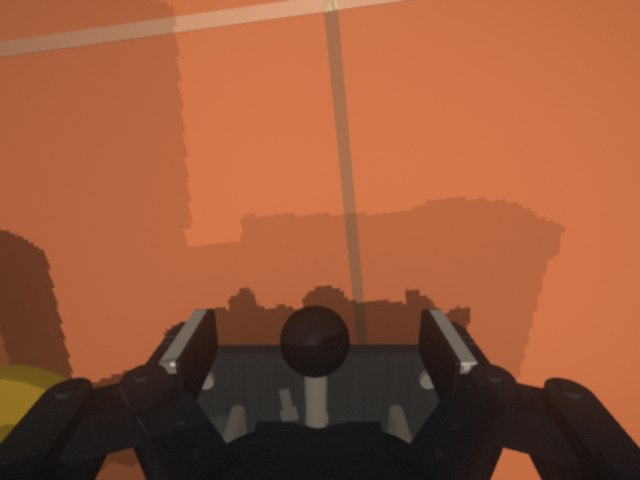

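No contact, and the open tips are at z≈0.049, flanking the ball. Now closing.

Call:
jog_arm --plan '[[[0,0,0.05,0,0,0],[0,0,0,0,0,0],[0,0,0,0,0,0],[0,0,0,0,0,0],[0,0,0,0,0,0],[0,0,0,0,0,0],[0,0,0,0,0,0]]]' --grip -1 --squeeze 45

```text
time_s: 7.45
position: [0.6281, 0.021, 0.0028]
tool_rot: [[0.119, 0.993, -0.005], [0.993, -0.119, 0.0], [-0.0, -0.005, -1.0]]
ft_force: [-10.6, 0.8, 10.7]
grip_width: 0.0258
```

Gripped the ball at 25.8 mm. Following the arc now.

Call:
jog_arm --plan '[[[-0.06,0,-0.19,0,0,0],[-0.08,0,-0.19,0,0,0],[-0.1,0,-0.18,0,0,0],[-0.12,0,-0.17,0,0,0]]]'

```text
time_s: 7.85
position: [0.6263, 0.0068, 0.0305]
tool_rot: [[0.119, 0.993, -0.006], [0.993, -0.119, 0.001], [0.001, -0.006, -1.0]]
ft_force: [-8.1, 0.1, -7.0]
grip_width: 0.0255
```

Call:
jog_arm --plan '[[[-0.13,0,-0.16,0,0,0],[-0.15,0,-0.14,0,0,0],[-0.16,0,-0.13,0,0,0],[-0.17,0,-0.11,0,0,0],[-0.18,0,-0.1,0,0,0],[-0.19,0,-0.08,0,0,0],[-0.19,0,-0.06,0,0,0],[-0.2,0,-0.04,0,0,0],[0,0,0,0,0,0]]]'

```text
time_s: 8.75
position: [0.6208, -0.043, 0.0645]
tool_rot: [[0.119, 0.993, -0.002], [0.993, -0.119, 0.01], [0.01, -0.004, -1.0]]
ft_force: [-4.5, 25.3, -1.1]
grip_width: 0.0254
```

```bash
python3 - <<'E'
from h import *
s=env.observe();C=cam("wrist");print(s['time_s'],s['position'].round(4),s['ft_force'].round(1),s['grip_width'])
im,d=vision.get_image("wrist");cv2.imwrite("pics/w6.png",im[:,:,::-1])
im,d=vision.get_image("scene"); cv2.imwrite("pics/s6.png",cv2.resize(im[180:300,220:380],None,fx=5,fy=5,interpolation=cv2.INTER_CUBIC)[:,:,::-1])
E
```

```text
8.75 [ 0.6208 -0.043   0.0645] [-4.5 25.3 -1.1] 0.025377982716110296
```

View pics/w6.png

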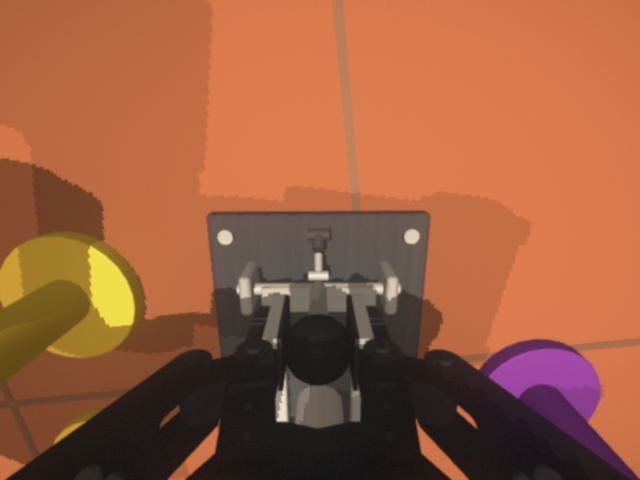

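View pics/s6.png

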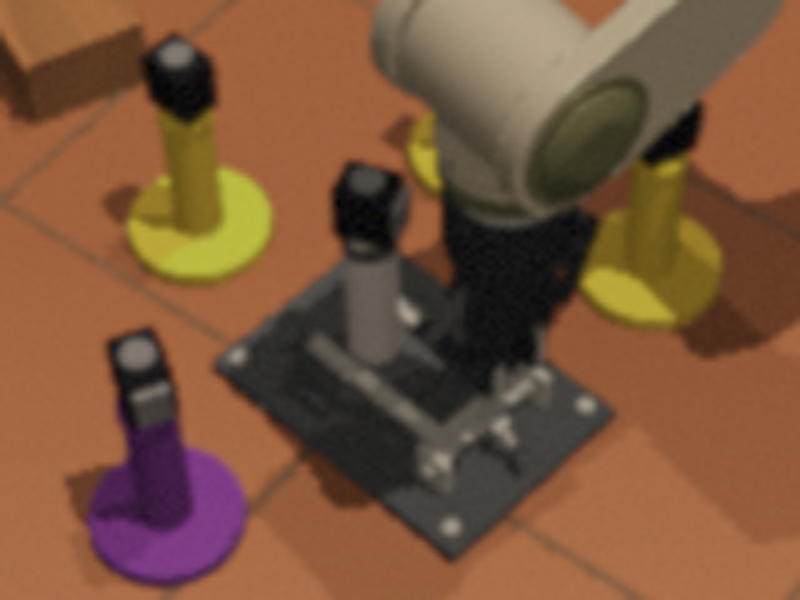

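The tines now lie level on either side of the sleeve and the knob is upright, so the clamp is shut against its stop (25 N). Releasing and rising, then measuring the head.

Call:
jog_arm --plan '[[[0.06,0,0,0,0,0],[0,0,0,0,0,0],[0,0,0,0,0,0],[0,0,0,0,0,0],[0,0,0,0,0,0],[0,0,0,0,0,0]]]' --grip 1

```text
time_s: 9.45
position: [0.6225, -0.0459, 0.0643]
tool_rot: [[0.12, 0.993, 0.0], [0.993, -0.12, -0.0], [-0.0, 0.0, -1.0]]
ft_force: [-0.8, -0.6, -1.2]
grip_width: 0.0852
```

Call:
jog_arm --plan '[[[0.5,0,-0.8,0,0,0],[0.5,0,-0.8,0,0,0],[0.5,0,-0.8,0,0,0],[0.5,0,-0.8,0,0,0],[0.5,0,-0.8,0,0,0],[0,0,0,0,0,0],[0,0,0,0,0,0]]]'

```text
time_s: 10.15
position: [0.6344, 0.0538, 0.2244]
tool_rot: [[0.119, 0.993, 0.001], [0.993, -0.119, -0.0], [-0.0, 0.001, -1.0]]
ft_force: [-0.0, -1.0, 0.5]
grip_width: 0.0852
```

```bash
python3 - <<'E'
from h import *
s=env.observe();C=cam("wrist");print(s['time_s'],s['position'].round(4),s['ft_force'].round(1),s['grip_width'])
im,d=vision.get_image("wrist");cv2.imwrite("pics/w7.png",im[:,:,::-1]); np.save("wd.npy",d)
import pickle; pickle.dump(C,open("wc.pkl","wb"))
print(proj("wrist",[[.607,-.1545,.182]],C))
im,d=vision.get_image("top"); cv2.imwrite("pics/t7.png",cv2.resize(im[195:285,265:385],None,fx=6,fy=6,interpolation=cv2.INTER_CUBIC)[:,:,::-1])
E
```

```text
10.15 [0.6344 0.0538 0.2244] [-0.  -1.   0.5] 0.08523527092745274
[[314.1592863  491.43679212]]
```

View pics/w7.png

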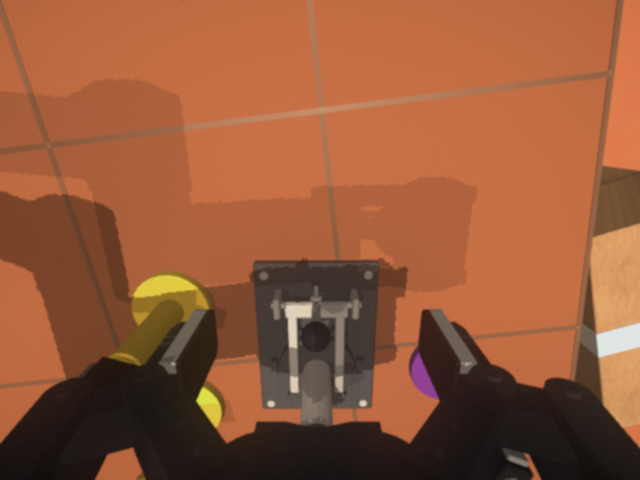

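View pics/t7.png

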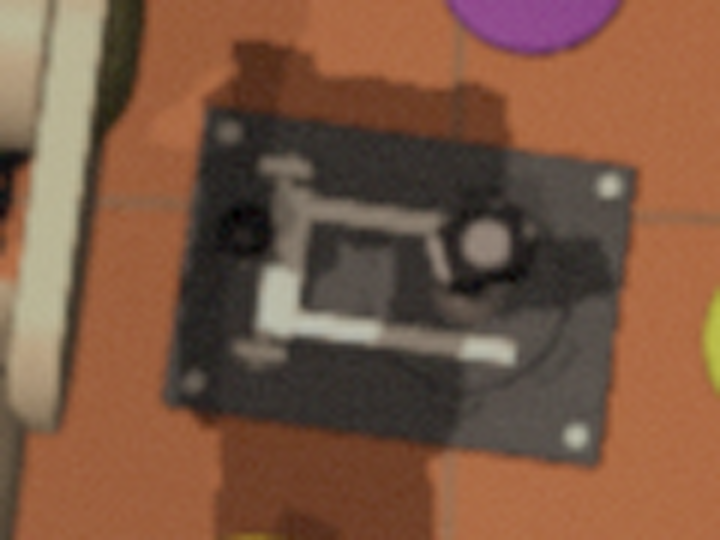

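The clamp is locked: tines flat, knob at (245,230) in the crop. The head is hidden under the gripper in the wrist view, so I'll work out a rough lamp yaw from the top view and hover over it.

```bash
python3 - <<'E'
from h import *
C=cam("top"); f=lambda x,y:(265+(x+.5)/6-.5,195+(y+.5)/6-.5)
z=.175
a=atz("top",*f(430,236),z,C);b=atz("top",*f(450,290),z,C);e=b-a
print("button line len",np.linalg.norm(e),"normal yaw",np.degrees(np.arctan2(e[1],e[0]))%180-90, )
c=atz("top",*f(488,243),.187,C); m=(a+b)/2; print((m-c).round(4),np.degrees(np.arctan2(*(m-c)[1::-1])))
im=np.load("ti.npy")[222:256,328:362]; cv2.imwrite("pics/hd.png",cv2.resize(im,None,fx=16,fy=16,interpolation=cv2.INTER_CUBIC)[:,:,::-1])
E
python3 rel.py .607 -.1545 .224
```

```text
button line len 0.025594047538632755 normal yaw -68.52838018514632
[-0.0078  0.0204 -0.012 ] 110.8554762998845
t 10.25 pos [0.6339 0.0531 0.2228] q [-5.8 30.2 56.6 -0.  93.4  1.1] F [-0.2 -0.9 -0.1] w 0.0854
xyaw 83.09 zax [-0.002  0.    -1.   ]
shift units [-5.23 -0.04 -0.03]
```

View pics/hd.png

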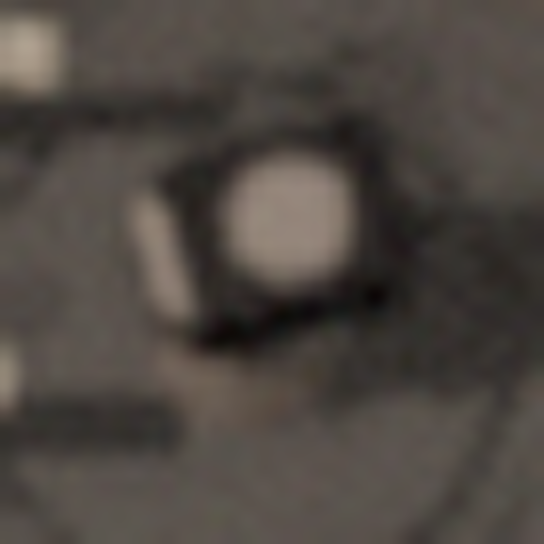

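Call:
jog_arm --plan '[[[-0.87,0,0,0,0,0],[-0.87,0,0,0,0,0],[-0.87,0,0,0,0,0],[-0.87,0,0,0,0,0],[-0.87,0,0,0,0,0],[-0.87,0,0,0,0,0],[0,0,0,0,0,0]]]'

```text
time_s: 10.95
position: [0.6082, -0.1582, 0.2224]
tool_rot: [[0.125, 0.992, -0.003], [0.992, -0.125, 0.0], [-0.0, -0.003, -1.0]]
ft_force: [0.9, 0.3, -0.3]
grip_width: 0.0857
```

Call:
jog_arm --plan '[[[0,0,0,0,0,0.9],[0,0,0,0,0,0.9],[0,0,0,0,0,0.9],[0,0,0,0,0,0.9],[0,0,0,0,0,0.9],[0,0,0,0,0,0.9],[0,0,0,0,0,0.9],[0,0,0,0,0,0.9],[0,0,0,0,0,0]]]'

```text
time_s: 11.85
position: [0.609, -0.1533, 0.2232]
tool_rot: [[0.933, 0.361, -0.002], [0.361, -0.933, 0.001], [-0.001, -0.001, -1.0]]
ft_force: [0.3, 0.7, 0.1]
grip_width: 0.0855
```

```bash
python3 - <<'E'
from h import *
from rel import rel
rel([.607,-.1545,.2])
C=cam("wrist")
im,d=vision.get_image("wrist");cv2.imwrite("pics/w8.png",im[:,:,::-1]); np.save("wd.npy",d);np.save("wi.npy",im)
import pickle; pickle.dump(C,open("wc.pkl","wb"))
print(proj("wrist",[[.607,-.1545,.182]],C))
E
```

```text
t 11.85 pos [ 0.609  -0.1533  0.2232] q [-24.9  29.2  58.2   0.   92.7  43.9] F [0.3 0.7 0.1] w 0.0855
xyaw 21.17 zax [-0.002  0.001 -1.   ]
shift units [-0.06  0.01  0.58]
[[316.86821926 260.64164172]]
```

View pics/w8.png

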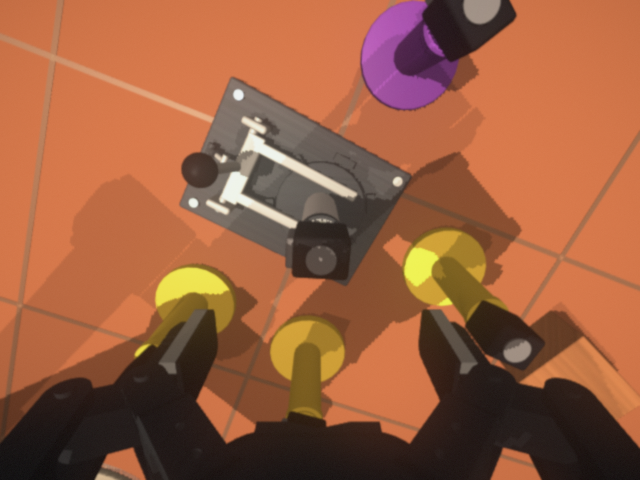

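```bash
python3 - <<'E'
from h import *
import pickle
C=pickle.load(open("wc.pkl","rb"));im=np.load("wi.npy");d=np.load("wd.npy")
cv2.imwrite("pics/w8c.png",cv2.resize(im[210:290,270:370],None,fx=7,fy=7,interpolation=cv2.INTER_CUBIC)[:,:,::-1])
U,V=np.meshgrid(np.arange(270,370),np.arange(210,290)); P=unproj("wrist",U,V,d[210:290,270:370],C)
m=(P[...,2]>.165)&(P[...,2]<.2); Q=P[m]
print(len(Q),np.median(Q[:,2]))
top=Q[Q[:,2]>.178][:,:2].astype(np.float32); print("top centre",cv2.minAreaRect(top))
r=cv2.minAreaRect(top); print(top.mean(0))
g=Q[(Q[:,2]>.185)]; print(g.mean(0) if len(g) else None)
h,e=np.histogram(Q[:,2],20); print(h,e.round(3))
E
```

```text
2955 0.18073656451080877
top centre ((0.608969509601593, -0.15629154443740845), (0.030210131779313087, 0.03795552998781204), 17.604581832885742)
[ 0.6098235  -0.15587367]
None
[ 30  21  28  21  29  27  37  59 113  87  37  22  49  92 266 764 560 388
 302  23] [0.165 0.166 0.167 0.168 0.169 0.17  0.171 0.172 0.173 0.174 0.175 0.176
 0.177 0.178 0.179 0.18  0.181 0.182 0.183 0.184 0.185]
```

View pics/w8c.png

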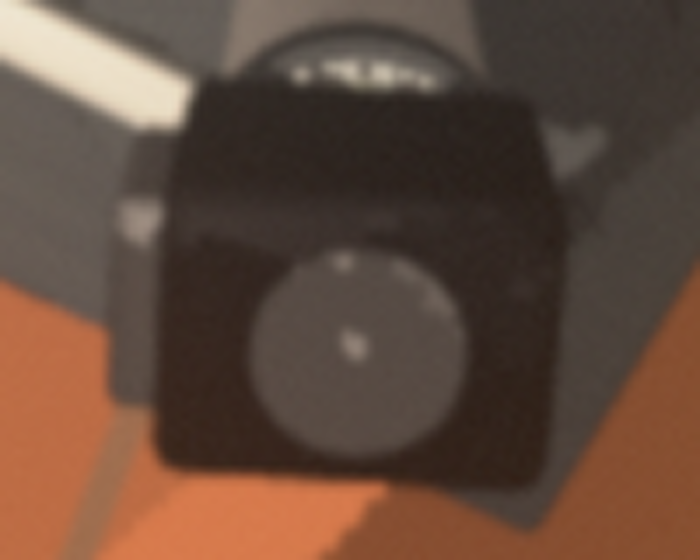

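Head centre (0.609, −0.156) and top-face size 30.2 × 38.0 mm match the description, with lamp x at 17.6°. The button is on the left, at (115–155, 130–400) in the crop. Correcting the yaw by 3.5° and descending.

```bash
python3 rel.py .6085 -.155 .104
```

```text
t 11.9 pos [ 0.6091 -0.1534  0.2234] q [-24.9  29.2  58.1   0.   92.7  43.7] F [-0.4  0.7  0.3] w 0.0855
xyaw 21.4 zax [-0.001  0.001 -1.   ]
shift units [-0.03  0.04  2.98]
```

Call:
jog_arm --plan '[[[-0.02,0.04,0,0,0,0.41],[0,0,0,0,0,0],[0,0,0,0,0,0]]]'

```text
time_s: 12.2
position: [0.6091, -0.1553, 0.2239]
tool_rot: [[0.952, 0.308, -0.001], [0.308, -0.952, 0.0], [-0.0, -0.0, -1.0]]
ft_force: [0.1, 0.1, -0.1]
grip_width: 0.0853
```

```bash
python3 rel.py .6085 -.155 .104
```

```text
t 12.2 pos [ 0.6091 -0.1553  0.2239] q [-25.1  29.2  58.    0.   92.8  47. ] F [ 0.1  0.1 -0.1] w 0.0853
xyaw 17.91 zax [-0.001  0.    -1.   ]
shift units [-0.01 -0.01  3.  ]
```

Call:
jog_arm --plan '[[[0,0,0.6,0,0,0],[0,0,0.6,0,0,0],[0,0,0.6,0,0,0],[0,0,0.6,0,0,0],[0,0,0.4,0,0,0],[0,0,0.2,0,0,0],[0,0,0,0,0,0],[0,0,0,0,0,0]]]'

```text
time_s: 13.0
position: [0.6096, -0.1556, 0.1051]
tool_rot: [[0.952, 0.305, 0.001], [0.305, -0.952, -0.0], [0.001, 0.001, -1.0]]
ft_force: [0.5, 0.4, 0.3]
grip_width: 0.0853
```

```bash
python3 - <<'E'
from h import *
from rel import rel
rel([.6085,-.155,.104])
C=cam("wrist")
im,d=vision.get_image("wrist");cv2.imwrite("pics/w9.png",im[:,:,::-1])
P=unproj("wrist",*np.meshgrid(np.arange(640),np.arange(480)),d,C)
for u in (205,435):
    print(u,[(v,P[v,u].round(3).tolist()) for v in range(280,360) if P[v,u][2]>.1 and P[v,u][2]<.2][:2])
E
```

```text
t 13.0 pos [ 0.6096 -0.1556  0.1051] q [-25.1  34.   69.4   0.   76.5  47.1] F [0.5 0.4 0.3] w 0.0853
xyaw 17.77 zax [ 0.001 -0.    -1.   ]
shift units [-0.02 -0.02  0.03]
205 [(309, [0.607, -0.11, 0.153]), (310, [0.607, -0.11, 0.153])]
435 [(309, [0.635, -0.198, 0.152]), (310, [0.635, -0.198, 0.153])]
```

View pics/w9.png

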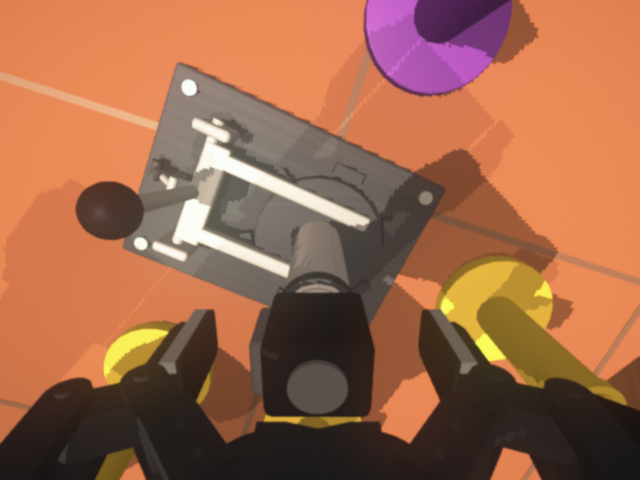

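The head is centred and square between the pads. Closing.

Call:
jog_arm --plan '[[[0,0,0,0,0,0],[0,0,0,0,0,0],[0,0,0,0,0,0],[0,0,0,0,0,0],[0,0,0,0,0,0],[0,0,0,0,0,0],[0,0,0,0,0,0]]]' --grip -1 --squeeze 40

```text
time_s: 13.75
position: [0.6092, -0.1551, 0.1048]
tool_rot: [[0.953, 0.304, 0.0], [0.304, -0.953, 0.001], [0.001, -0.0, -1.0]]
ft_force: [-0.7, 2.0, 6.2]
grip_width: 0.0381
```

Width 38 mm means the button is in. Drawing up gently, with a check early on.

Call:
jog_arm --plan '[[[0,0,-0.12,0,0,0],[0,0,-0.15,0,0,0],[0,0,-0.15,0,0,0],[0,0,0,0,0,0]]]'

```text
time_s: 14.15
position: [0.6091, -0.1551, 0.1214]
tool_rot: [[0.953, 0.305, -0.0], [0.305, -0.953, 0.001], [-0.0, -0.001, -1.0]]
ft_force: [2.3, 2.7, -6.7]
grip_width: 0.0377
```

```bash
python3 - <<'E'
from h import *
from rel import rel
rel([.6085,-.155,.205])
im,d=vision.get_image("wrist");cv2.imwrite("pics/w10.png",im[:,:,::-1])
im,d=vision.get_image("scene"); cv2.imwrite("pics/s10.png",cv2.resize(im[180:300,220:380],None,fx=5,fy=5,interpolation=cv2.INTER_CUBIC)[:,:,::-1])
E
```

```text
t 14.15 pos [ 0.6091 -0.1551  0.1214] q [-25.1  33.2  68.1   0.   78.7  47.2] F [ 2.3  2.7 -6.7] w 0.0377
xyaw 17.73 zax [-0.     0.001 -1.   ]
shift units [-0.01 -0.01 -2.09]
```

View pics/w10.png

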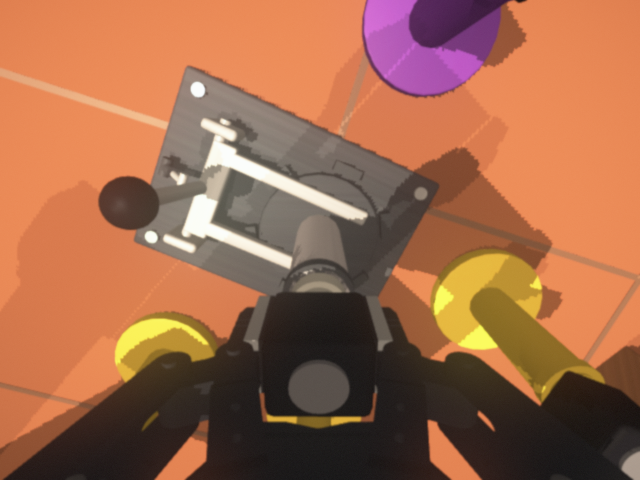

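View pics/s10.png

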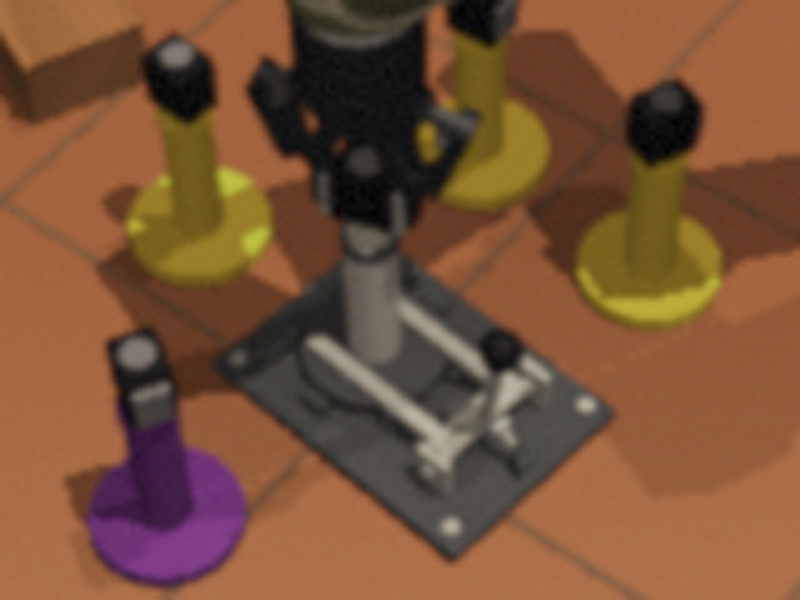

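The head is rising with the grip, the inner tube shows and the foot stays put. Continuing towards the second stop.

Call:
jog_arm --plan '[[[0,0,-0.2,0,0,0],[0,0,-0.25,0,0,0],[0,0,-0.25,0,0,0],[0,0,-0.25,0,0,0],[0,0,-0.25,0,0,0],[0,0,-0.25,0,0,0],[0,0,-0.25,0,0,0],[0,0,-0.15,0,0,0],[0,0,0,0,0,0],[0,0,0,0,0,0]]]'

```text
time_s: 15.25
position: [0.609, -0.1553, 0.1948]
tool_rot: [[0.953, 0.304, -0.0], [0.304, -0.953, 0.0], [-0.0, -0.0, -1.0]]
ft_force: [0.8, 4.2, -7.2]
grip_width: 0.038
```

```bash
python3 rel.py .609 -.155 .205
```

```text
t 15.25 pos [ 0.609  -0.1553  0.1948] q [-25.1  30.1  61.3   0.   88.7  47.2] F [ 0.8  4.2 -7.2] w 0.038
xyaw 17.72 zax [-0.  0. -1.]
shift units [ 0.   -0.01 -0.25]
```

Call:
jog_arm --plan '[[[0,0,-0.1,0,0,0],[0,0,-0.08,0,0,0],[0,0,0,0,0,0]]]'

```text
time_s: 15.55
position: [0.6091, -0.1554, 0.2026]
tool_rot: [[0.953, 0.304, -0.0], [0.304, -0.953, 0.0], [-0.0, -0.0, -1.0]]
ft_force: [-1.0, 4.1, -8.7]
grip_width: 0.038
```

Call:
jog_arm --plan '[[[0,0,-0.04,0,0,0],[0,0,0,0,0,0]]]'

```text
time_s: 15.75
position: [0.6091, -0.1554, 0.2039]
tool_rot: [[0.953, 0.304, -0.0], [0.304, -0.953, 0.0], [-0.0, -0.0, -1.0]]
ft_force: [0.1, 4.0, -8.8]
grip_width: 0.0376
```

Call:
jog_arm --plan '[[[0,0,-0.04,0,0,0],[0,0,0,0,0,0]]]'

```text
time_s: 15.95
position: [0.6091, -0.1555, 0.2051]
tool_rot: [[0.953, 0.304, -0.001], [0.304, -0.953, 0.0], [-0.001, -0.0, -1.0]]
ft_force: [0.1, 3.7, -10.9]
grip_width: 0.0377
```

Call:
jog_arm --plan '[[[0,0,-0.04,0,0,0],[0,0,0,0,0,0]]]'

```text
time_s: 16.15
position: [0.6088, -0.1555, 0.2053]
tool_rot: [[0.953, 0.304, -0.003], [0.304, -0.953, 0.001], [-0.002, -0.002, -1.0]]
ft_force: [1.8, 1.4, -23.3]
grip_width: 0.0379
```

The hard stop is reached: force jumped to 23 N with z stuck at 0.2053, 100.5 mm up. Easing the pull a little, so the foot isn't being lifted, and checking.

Call:
jog_arm --plan '[[[0,0,0.015,0,0,0],[0,0,0,0,0,0]]]'

```text
time_s: 16.35
position: [0.6088, -0.1555, 0.2053]
tool_rot: [[0.953, 0.304, -0.002], [0.304, -0.953, 0.001], [-0.002, -0.001, -1.0]]
ft_force: [1.3, 1.3, -24.9]
grip_width: 0.0379
```

```bash
python3 - <<'E'
from h import *
from rel import rel
rel([.6085,-.155,.205])
C=cam("wrist")
im,d=vision.get_image("wrist");cv2.imwrite("pics/w11.png",im[:,:,::-1])
P=unproj("wrist",*np.meshgrid(np.arange(640),np.arange(480)),d,C)
print("head top",P[380:395,310:325].reshape(-1,3).mean(0).round(4))
im,d=vision.get_image("scene"); cv2.imwrite("pics/s11.png",cv2.resize(im[160:300,220:380],None,fx=4.2,fy=4.2,interpolation=cv2.INTER_CUBIC)[:,:,::-1])
E
```

```text
t 16.35 pos [ 0.6088 -0.1555  0.2053] q [-25.1  29.8  60.1  -0.   90.2  47.2] F [  1.3   1.3 -24.9] w 0.0379
xyaw 17.71 zax [-0.002  0.001 -1.   ]
shift units [-0.   -0.01  0.01]
head top [ 0.6085 -0.1564  0.283 ]
```

View pics/w11.png

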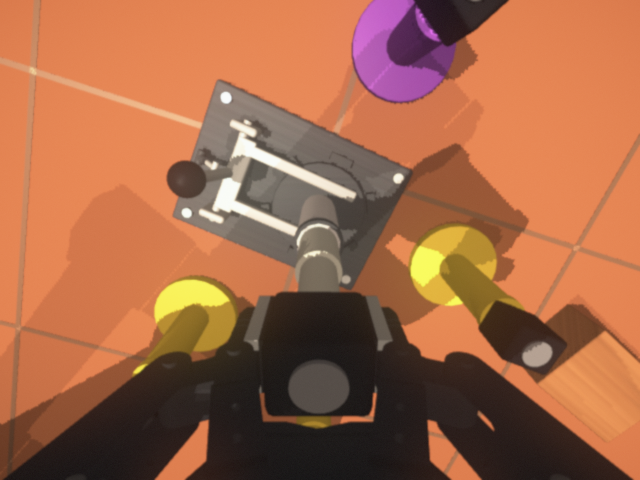

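View pics/s11.png

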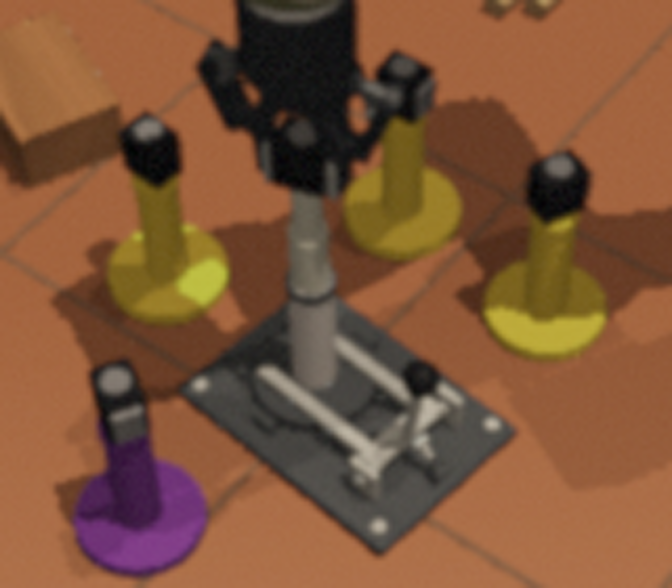

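Call:
jog_arm --plan '[[[0,0,0.015,0,0,0],[0,0,0,0,0,0],[0,0,0,0,0,0]]]'

```text
time_s: 16.75
position: [0.6089, -0.1554, 0.2053]
tool_rot: [[0.953, 0.304, -0.001], [0.304, -0.953, 0.0], [-0.001, -0.001, -1.0]]
ft_force: [0.7, 1.3, -26.6]
grip_width: 0.0376
```

Call:
jog_arm --plan '[[[0,0,0.02,0,0,0],[0,0,0,0,0,0],[0,0,0,0,0,0]]]'

```text
time_s: 17.05
position: [0.6091, -0.1554, 0.2052]
tool_rot: [[0.953, 0.304, -0.0], [0.304, -0.953, -0.0], [-0.0, -0.0, -1.0]]
ft_force: [0.5, 2.2, -21.7]
grip_width: 0.0377
```

Call:
jog_arm --plan '[[[0,0,0,0,0,0],[0,0,0,0,0,0],[0,0,0,0,0,0],[0,0,0,0,0,0],[0,0,0,0,0,0]]]'

```text
time_s: 17.55
position: [0.6092, -0.1554, 0.2052]
tool_rot: [[0.953, 0.304, 0.0], [0.304, -0.953, -0.0], [0.0, 0.0, -1.0]]
ft_force: [-1.7, 3.0, -18.8]
grip_width: 0.0374
```

Call:
jog_arm --plan '[[[0,0,0,0,0,0],[0,0,0,0,0,0],[0,0,0,0,0,0],[0,0,0,0,0,0],[0,0,0,0,0,0],[0,0,0,0,0,0],[0,0,0,0,0,0],[0,0,0,0,0,0],[0,0,0,0,0,0],[0,0,0,0,0,0]]]'

```text
time_s: 18.55
position: [0.6092, -0.1554, 0.2052]
tool_rot: [[0.953, 0.304, 0.0], [0.304, -0.953, -0.0], [0.0, 0.0, -1.0]]
ft_force: [-2.4, 2.8, -16.8]
grip_width: 0.0378
```

```bash
python3 - <<'E'
from h import *
from rel import rel
rel([.6085,-.155,.205])
C=cam("wrist")
im,d=vision.get_image("wrist");cv2.imwrite("pics/w12.png",cv2.resize(im[60:300,150:430],None,fx=2.5,fy=2.5)[:,:,::-1])
P=unproj("wrist",*np.meshgrid(np.arange(640),np.arange(480)),d,C)
print("head top",P[380:395,310:325].reshape(-1,3).mean(0).round(4))
print("foot/tines",[ (u,v,P[v,u].round(4).tolist()) for u,v in ((282,185),(290,200),(300,170),(330,180),(265,215),(340,215),(350,205))])
E
```

```text
t 18.55 pos [ 0.6092 -0.1554  0.2052] q [-25.1  29.8  60.2   0.   90.1  47.2] F [ -2.4   2.8 -16.8] w 0.0378
xyaw 17.72 zax [ 0. -0. -1.]
shift units [-0.01 -0.02  0.  ]
head top [ 0.6099 -0.156   0.2843]
foot/tines [(282, 185, [0.6227, -0.1145, 0.0249]), (290, 200, [0.6106, -0.1264, 0.0251]), (300, 170, [0.6438, -0.1276, 0.0363]), (330, 180, [0.6421, -0.1587, 0.0256]), (265, 215, [0.5905, -0.1071, 0.0348]), (340, 215, [0.6111, -0.1799, 0.0244]), (350, 205, [0.624, -0.1863, 0.0238])]
```

View pics/w12.png

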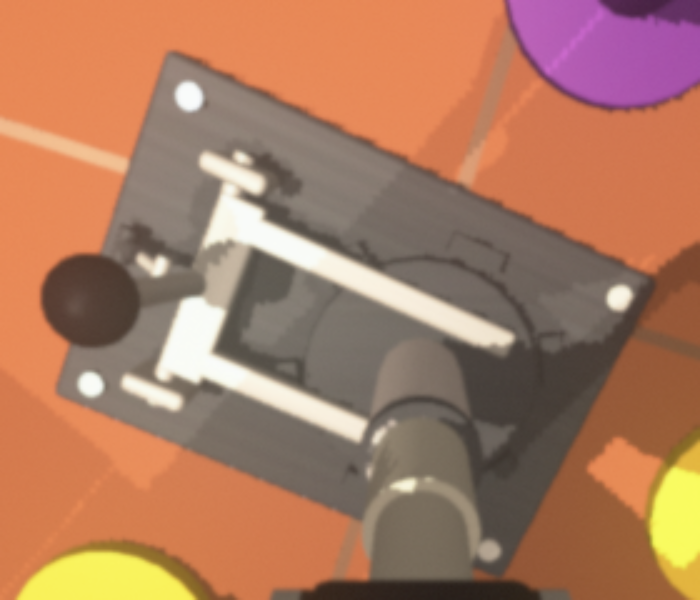

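The foot top reads z≈0.025 (seated value 0.026). Tine tops read z≈0.036, so they lie flat on the foot. The head top is ≈0.284, about 100 mm up, and the hold is steady at 17 N on the stop with the button in (width 38 mm). Handing in.

```bash
python3 -c "
from rig import close_job
print(close_job())"
```

```text
the job is handed in; nothing more can be done
None
```

The lamp's foot is locked in the dock. The head is fully out at the second stop, and the gripper still holds it there with the button squeezed. I handed the job in at about 18.6 s; no verdict is reported.

**What I did**
- I pinched the clamp knob, swung it along its arc past centre until it was shut, and released it.
- I gripped the head across its button and drew it straight up past the first stop to the second. There the upward pull jumped from about 9 N to 23 N, and I eased it off.

**Last checks**
- **Head:** the tool rose 100.4 mm, and the head top reads 0.284 m.
- **Button:** the grip width is 37.8 mm against an expected 39 mm with the button in. It also read about 2 mm low on the knob, so I take the button as fully in.
- **Foot and clamp:** the foot's top reads 0.024–0.026 m against 0.026 m when seated. The tines lie flat on it at about 0.035–0.036 m, and the knob is upright.
- **Hold:** the pull on the head is about 17 N, of which 7–9 N is the lamp's own spring and weight. It was still easing slightly.
- **Other objects:** the arm kept well away from the bottle, cup and box. I took no final picture of the bottle or cup.

**What disagreed**
- **Fingertip position:** the real fingertips sat about 31–34 mm behind the reported tool point. My first close therefore shut on top of the knob, pressing it with about 12 N. I corrected for the offset from the wrist camera's depth and did not see it move anything.
- **Pull at the stop:** it reached 27 N for a moment, about the clamp's hold plus the lamp's weight. The foot still reads as seated.

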